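# Hasp the tool chest shut and pin it

## Robot

A 6-joint arm with a two-finger parallel gripper is mounted at the origin on the work surface. World frame = base frame: x ahead of the robot, y to its left, z up, the work surface at z = 0. Lengths are in mm, angles in rad, forces in N, time in s.
With the tool pointing down it reaches from about 350 to 850 mm from the base axis. Payload 8.1 kg.
Tool frame: the origin (TCP) lies on the mounting face of the last link; the fingertips stand 173 mm ahead of it and the grasp point (between the pads) lies 155 mm ahead of it; z points along the fingers, y is the line along which they close (so a half turn about z gives the same grasp; the last joint's range is limited). The gripper opens to 85 mm and grips with 20 to 120 N. Pads are 22 mm wide; open, the fingers measure 114 mm over their backs; the gripper's body (76 mm by 85 mm) begins 54 mm behind the grasp point. The pads swing forward as they close: fully open they stand 13 mm farther back than shut.
Start: joints at [-1.404, 0.13, 1.488, -0, 1.523, -0.085], TCP at [149.509, -581.08, 404.692] pointing down, gripper open.
Joint ranges: [-2.96, 2.96], [-0.89, 2.26], [0.02, 2.5], [-1.34, 4.48], [0, 2.73], [-2.66, 2.66]. Speed limits (rad/s): [2.39, 2.39, 2.79, 3.14, 3.14, 3.14].

## Interface

Orientations are given as a unit quaternion [x, y, z, w].
In Python, from rig import robot gives the robot as it stands.
- The arm moves only by the tool move_arm, never from a script. Its arguments are lists of equal length, an entry for each row: "rotation": the turn, a rotation vector about the tool's x, y, z in rad, a list of three; "linear": the shift along the tool's x, y, z in mm, a list of three; "hand": the opening, from -1 (shut) to 1 (fully open). A call has 1 to 12 rows; each row shifts and turns the commanded pose from where the row before left it, along the tool's axes as they then stand; what a row does not reach is not made up. A row lasts 1/12 s, in which the tool goes at most 41.7 mm and 7.16 degrees, less where a joint would pass 70% of its speed; a pose out of reach is approached as far as the arm can. A call is refused whole if a number of a shift passes 41.7 or a number of a turn 0.125, either way. A call with a gripper value outside its range is refused whole. The fingers move at their own pace and stop on an object; "newtons" is the grip in N (left out, the last holds). Time passes only in rows, so rows that do not move let the fingers close. It gives the time, the measured TCP pose, the force, the opening and the grip force at its end, in the units of the state.
- robot.sense(): the state, without advancing time (a new reading comes with each control period).
- robot.get_image(name): name is "scene" or "top" or "wrist"; returns a dict with "img" (384x512x3 uint8, red, green, blue), "intrinsics" (3x3 intrinsics, pixels), "origin" and "orientation" of the camera in the world. Camera axes: x right, y down, z forward; pixel columns grow to the right and rows downward; lengths in mm; the calibration is good to about 2 mm. A picture is of the moment at which its call begins. There is no depth.
- robot.close_job(): hands the job in; it is judged then, once.
The state is a dict: "t": time; "qpos": joint angles; "qvel": joint speeds; "effort": joint torques, N m; "eef_pos": TCP position; "tcp_rot": TCP orientation; "wrist_force": force on the tool from outside, world axes, zero at the start; "wrist_torque": the same for the moment, N m; "width": opening from 0.0 (shut) to 1.0 (fully open); "finger_force": force on a finger pad.
Only numpy, scipy, OpenCV 4.12 (cv2) and the standard library are available. Lean on these libraries where they do the work, as an engineer would, in place of code of your own. Each camera call takes 0.05 s, during which the arm holds its last target. There are 200 camera calls.

## Task

Lock up the steel tool chest: swing the hasp on its front down over the staple and press it, firmly but without ramming it, until it snaps fully home in its spring catch. Then take the black-headed locking pin out of the wooden rack, feel for the staple's eye, put the pin down through it until its head sits on the staple, and let go. Leave the socket tray, the wrench and the tape measure where they are.

Things in the scene. Friction and masses are not known exactly. Their poses are not given: they have to be found in the camera images.
- chest: Grey steel tool chest, 180 (x) x 300 (y) x 118 mm high, fixed to the bench; origin at the centre of its underside; its front, with the hasp, is the face at its own x = -90 mm, facing its -x. Bright steel parts on the middle of the front: hasp, staple and, below them, the spring catch (26 mm wide, housing up to 12 mm high, 18 mm out from the face).
- hasp (a joint): Hinge angle of the hasp, rad: 0 = fully home, flat against the staple plate behind the sprung roller of the catch; 1.57 = straight out, level; more = tip raised. Stiff hinge (0.08 N m): it stays where left. At 0.11 rad its lip meets the roller; to pass it takes about 3 N at the tip or 8 N pushed 40 mm below the axis, then it snaps to 0 and stays.
- hasp_hinge (a point): Middle of the hasp's hinge axis, 112 mm above the bench, 5 mm in front of the chest's front face; axes as the chest's, the hinge runs along y; the closed strap hangs straight down from here. The hasp is a steel strap 60 mm wide, 4 mm thick, 86 mm long from the axis, with a 44 mm wide slot from 46 to 74 mm from the axis.
- staple_mid (a point): Middle of the staple's sideways play, at the height of its top face: 63 mm above the bench, 35 mm in front of the chest's face. The staple is a lug 20 (x) x 26 (y) x 10 mm with a vertical 11.5 mm hole, on a 10 mm stem. It slides stiffly (5 N) along the chest's y on its plate: its hole stands somewhere within 7 mm either side of this point; feel or look for it. Axes as the chest's.
- pin: Locking pin, upright: steel shank 9 mm in diameter and 42 mm long with a tapered tip (last 6 mm, down to 5 mm), under a black round head 22 mm in diameter and 36 mm tall. About 80 g. Origin at the tip, z up along the pin. It starts standing in the rack, head resting on the rack's top.
- pin_shoulder (a point): Point on the pin's axis at the underside of its head, 42 mm above its tip.
- rack: Pale wooden block 70 x 90 x 50 mm, fixed to the bench, origin at the centre of its underside; the pin stands in the 12 mm hole in the middle of its top.
- socket_tray: Bystander: loose red plastic tray of sockets, 80 x 110 x 28 mm, origin at the centre of its underside.
- wrench: Bystander: loose steel wrench 170 mm long lying on the bench near the robot.
- tape: Bystander: loose grey tape measure 40 x 65 x 35 mm lying on the chest's lid.
There are look-alikes about, which are no part of the job. What is meant by the pin is not blue or red, and is the smaller of those in its own colour.

How it is judged (in metres and radians):
On the way, in this order (a step that is already met when the one before it is completed fails the run):
1. the hasp is snapped home in its catch (hinge within 0.03 rad of closed), with the pin not yet in the staple (value of joint hasp below 0.03 rad and distance between pin_shoulder and staple_mid above 0.06 m), for 0.3 s.
2. the pin is down through the staple's eye, its head on the staple (x of pin_shoulder in the frame of staple_mid between -0.005 and 0.005 m and y of pin_shoulder in the frame of staple_mid between -0.0095 and 0.0095 m and z of pin_shoulder in the frame of staple_mid between -0.004 and 0.004 m and angle between pin's own z axis and vertical below 0.2 rad), for 0.2 s.
At the end, for the whole second after the job is handed in: The hasp is snapped home (hinge within 0.03 rad of closed); the pin stands through the staple's eye, wherever that is in its play, upright within 0.2 rad, the underside of its head within 4 mm of the staple's top, at rest (all of step 2 and value of joint hasp below 0.03 rad and linear speed of pin below 0.02 m/s); the robot touches nothing.
It fails at once if the hasp, staple or chest is rammed: the robot presses on it with more than 35 N (contact force between the arm and chest above 35 N).
It fails at once if the socket tray is moved by more than 30 mm (distance of socket_tray from where it was at the start of the episode above 0.03 m).
It fails at once if the wrench is moved by more than 30 mm (distance of wrench from where it was at the start of the episode above 0.03 m).
It fails at once if the tape measure is moved by more than 30 mm (distance of tape from where it was at the start of the episode above 0.03 m).
It also fails if it takes over 72 s, if anything falls off the work surface, if the arm or the gripper's body presses on something with over 40 N, if the wrist force passes 120 N, or if a joint passes its speed limit or range.

## Working session

There is one attempt and no reset: what is moved stays moved. The work goes in short steps, Python scripts to look and compute and a tool call to move; the robot and the scene stay as the last step left them, time stands still between calls to the robot, and variables do not carry over. Pictures are saved under pics/ and viewed, at most 10 in all, crops included, and the job is handed in when it is done.

Besides the shell and the picture viewer there is one more tool, called as name(argument=value, ...) on one line, values as JSON. move_arm: Moves the arm, as the interface text tells. Its arguments: {"type":"object","properties":{"rotation":{"type":"array","items":{"type":"array","items":{"type":"number"}}},"linear":{"type":"array","items":{"type":"array","items":{"type":"number"}}},"hand":{"type":"array","items":{"type":"number"}},"newtons":{"type":"number"}},"required":["rotation","linear","hand"]}

```bash
mkdir -p pics; ls
cat > h.py <<'E'
import numpy as np, cv2
from scipy.spatial.transform import Rotation as R
from rig import robot
def look(name,save=None):
    d=robot.get_image(name)
    if save: cv2.imwrite('pics/'+save,cv2.cvtColor(d['img'],cv2.COLOR_RGB2BGR)); np.savez('pics/'+save[:-4],**{k:d[k] for k in('img','intrinsics','origin','orientation')})
    return d
def load(n): return dict(np.load('pics/'+n+'.npz'))
def ray(d,u,v):
    r=R.from_quat(d['orientation']).apply(np.linalg.inv(d['intrinsics'])@[u,v,1.]); return np.array(d['origin']),r/np.linalg.norm(r)
def onz(d,u,v,z):
    o,r=ray(d,u,v); return o+r*(z-o[2])/r[2]
def tri(*obs):
    A=np.zeros((3,3));b=np.zeros(3)
    for d,u,v in obs:
        o,r=ray(d,u,v);P=np.eye(3)-np.outer(r,r);A+=P;b+=P@o
    p=np.linalg.solve(A,b); return p,[np.linalg.norm(np.cross(p-ray(d,u,v)[0],ray(d,u,v)[1])) for d,u,v in obs]
def proj(d,p):
    q=d['intrinsics']@R.from_quat(d['orientation']).inv().apply(np.array(p)-d['origin']); return q[:2]/q[2]
E
python3 - <<'E'
from h import *
np.set_printoptions(precision=4,suppress=True)
a=look('scene','s0.png');b=look('top','t0.png');c=look('wrist','w0.png')
for d in(a,b,c):print(d['origin'],d['orientation'],np.array(d['intrinsics']).ravel())
print(robot.sense())
E
```

```text
pics
[1184.8768 -212.9485  534.3848] [ 0.6906  0.5354 -0.3054 -0.3783] [365.9673   0.     255.4819   0.     365.9673 197.8467   0.       0.
   1.    ]
[ 480.3063  -36.8312 1243.2688] [ 0.7158 -0.6977  0.0246 -0.0131] [410.6377   0.     257.5789   0.     410.6377 193.6627   0.       0.
   1.    ]
[ 217.5595 -562.1466  372.9783] [ 0.7825 -0.6065 -0.0865  0.1109] [283.6756   0.     263.4414   0.     283.6756 193.1352   0.       0.
   1.    ]
{'t': 0.15, 'qpos': array([-1.4044,  0.131 ,  1.489 ,  0.    ,  1.523 , -0.0854]), 'qvel': array([-0.0024, -0.002 , -0.0039,  0.0003, -0.0007, -0.0014]), 'effort': array([  0.0019, -57.0061, -50.1159,  -0.0001,   0.0097,   0.0001]), 'eef_pos': array([ 149.4647, -580.8989,  403.8601]), 'tcp_rot': array([ 0.9921,  0.1256, -0.    , -0.0007]), 'wrist_force': array([-0.5506, -0.5489, -0.2846]), 'wrist_torque': array([ 0.0265,  0.0322, -0.0139]), 'finger_force': 0.0, 'width': 0.994989390927228}
```

View pics/s0.png

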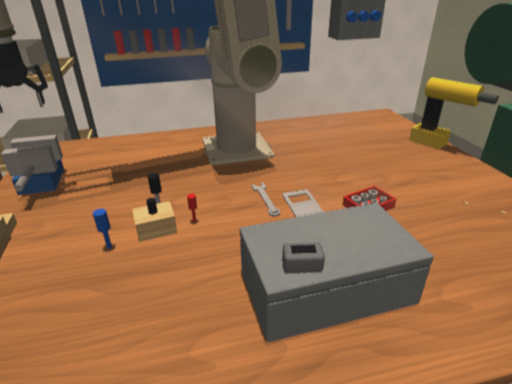

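View pics/t0.png

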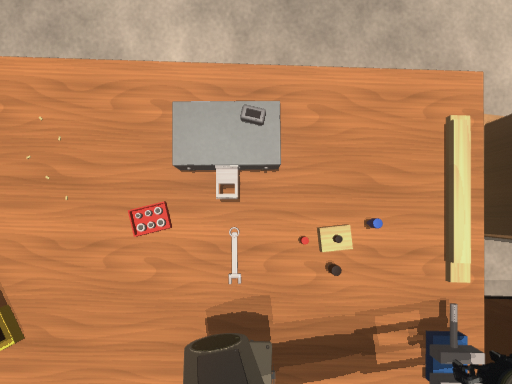

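The top view shows the hasp sticking out level at about (228,183) and the black pin in the rack at (338,239), with look-alikes at (335,269), (304,240) and (375,223). The scene view shows the rack pin at (152,206) and the tape on the chest lid.

Run:
```python
from h import *
np.set_printoptions(precision=1,suppress=True)
t=load('t0');s=load('s0')
im=t['img'];hsv=cv2.cvtColor(im,cv2.COLOR_RGB2HSV)
def big(m,x0,y0,x1,y1):
    z=np.zeros(m.shape,np.uint8);z[y0:y1,x0:x1]=m[y0:y1,x0:x1]
    return max(cv2.findContours(z,0,2)[0],key=cv2.contourArea)
def corners(c):
    return cv2.boxPoints(cv2.minAreaRect(c))
g=((hsv[...,1]<60)&(hsv[...,2]>60)).astype(np.uint8)*255
c=big(g,150,90,300,168);print('chest',[onz(t,u,v,118) for u,v in corners(c)])
w=((hsv[...,1]<60)&(hsv[...,2]>150)).astype(np.uint8)*255
c=big(w,205,160,250,210);print('hasp px',corners(c),[onz(t,u,v,114) for u,v in corners(c)])
k=(hsv[...,2]<60).astype(np.uint8)*255
c=big(k,325,228,352,250);(u,v),_=cv2.minEnclosingCircle(c);print('pin',u,v,_,onz(t,u,v,86))
tu,tv=u,v
y=((hsv[...,0]>18)&(hsv[...,0]<32)&(hsv[...,1]>60)&(hsv[...,2]>150)).astype(np.uint8)*255
c=big(y,310,215,360,260);print('rack',corners(c),[onz(t,u,v,50) for u,v in corners(c)])
hs=cv2.cvtColor(s['img'],cv2.COLOR_RGB2HSV)
k=(hs[...,2]<60).astype(np.uint8)*255
c=big(k,140,196,165,216);x,yy,ww,h=cv2.boundingRect(c);print(x,yy,ww,h)
print(tri((t,tu,tv),(s,x+ww/2,yy+3)))
print(proj(s,onz(t,tu,tv,86)))
```

```text
chest [array([791.2, 186.1, 118. ]), array([ 800.1, -110.3,  118. ]), array([ 615.7, -114.4,  118. ]), array([607.7, 179.5, 118. ])]
hasp px [[205. 160.]
 [249. 160.]
 [249. 198.]
 [205. 198.]] [array([629.9,  92.9, 114. ]), array([633.3, -28.4, 114. ]), array([528.2, -31.2, 114. ]), array([525. ,  89.6, 114. ])]
pin 335.0 238.5 2.5000998973846436 [ 421.5 -276.    86. ]
rack [[319.  227.8]
 [349.5 224.4]
 [352.1 248.3]
 [321.6 251.7]] [array([ 449.6, -236.3,   50. ]), array([ 461.6, -325.2,   50. ]), array([ 392.6, -333.8,   50. ]), array([ 380.7, -245.2,   50. ])]
147 199 10 15
(array([ 421. , -280.1,   76.8]), [np.float64(2.094267555144506), np.float64(2.094267555144575)])
[154.1 198.6]
```

```bash
cat >> h.py <<'E'
def pose():
    s=robot.sense(); return np.array(s['eef_pos']),R.from_quat(s['tcp_rot'])
def goto(target,yaw=0.027):
    """print tool-frame rotvec to a down pose with tool x at world angle yaw, then shift (in turned frame)"""
    p,r=pose(); g=R.from_euler('z',yaw)*R.from_euler('x',np.pi)
    print('at',p.round(1),'rot',(r.inv()*g).as_rotvec().round(4),'lin',g.inv().apply(np.array(target)-p).round(1))
E
python3 - <<'E'
from h import *
np.set_printoptions(precision=3,suppress=True)
w=load('w0');p,r=pose()
print('cam in tool',r.inv().apply(w['origin']-p),(r.inv()*R.from_quat(w['orientation'])).as_matrix())
goto([355,-270,400]);
E
```

```text
cam in tool [70.614 -1.152 30.896] [[ 0.    -0.96  -0.279]
 [ 1.     0.     0.001]
 [-0.001 -0.279  0.96 ]]
at [ 149.5 -580.9  403.9] rot [-0.002 -0.     0.225] lin [ 213.9 -305.2    3.9]
```

move_arm(rotation=[[0,0,0.1],[0,0,0.1],[0,0,0.025],[0,0,0],[0,0,0],[0,0,0],[0,0,0],[0,0,0],[0,0,0],[0,0,0],[0,0,0],[0,0,0]], linear=[[0,0,0],[0,0,0],[0,0,0],[32,-38,0],[32,-38,0],[32,-38,0],[32,-38,0],[32,-38,0],[32,-38,0],[32,-38,0],[32,-38,0],[0,0,0]], hand=[1,1,1,1,1,1,1,1,1,1,1,1])

```text
t: 1.15
eef_pos: [360.8, -315.3, 404.6]
tcp_rot: [1.0, 0.016, 0.001, -0.001]
wrist_force: [-0.6, 0.0, -0.3]
width: 0.998
finger_force: 0.0
```

Run:
```python
from h import *
look('wrist','w1.png');goto([555,35,380])
```

```text
at [ 359.3 -317.5  404.6] rot [-0.0007 -0.0005  0.0058] lin [ 205.1 -347.1   24.6]
```

View pics/w1.png

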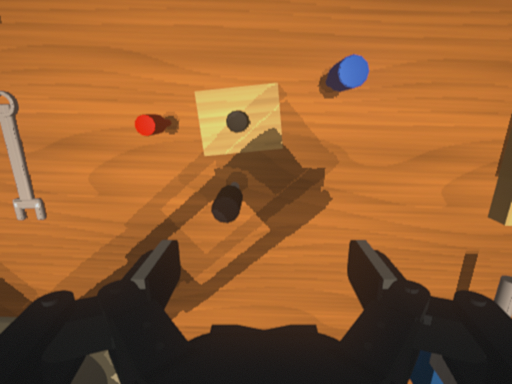

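Wrist view: the rack pin head is at (237,121), the big black one at (227,203), red at (150,125) and blue at (350,72). Next I'll go look at the hasp.

move_arm(rotation=[[0,0,0],[0,0,0],[0,0,0],[0,0,0],[0,0,0],[0,0,0],[0,0,0],[0,0,0],[0,0,0],[0,0,0],[0,0,0],[0,0,0]], linear=[[13,-32,2],[13,-32,2],[13,-32,2],[13,-32,2],[13,-32,2],[13,-32,2],[13,-32,2],[13,-32,2],[13,-32,2],[13,-32,2],[13,-32,2],[0,0,0]], hand=[-1,-1,-1,-1,-1,-1,-1,-1,-1,-1,-1,-1])

```text
t: 2.2
eef_pos: [491.8, 38.8, 382.0]
tcp_rot: [1.0, 0.015, -0.0, -0.001]
wrist_force: [1.1, -0.7, -1.1]
width: 0.0
finger_force: 0.0
```

Run:
```python
from h import *
look('wrist','w2.png');goto([555,35,380])
```

```text
at [491.3  36.8 382. ] rot [-0.0003  0.0011  0.003 ] lin [63.6  3.5  2. ]
```

View pics/w2.png

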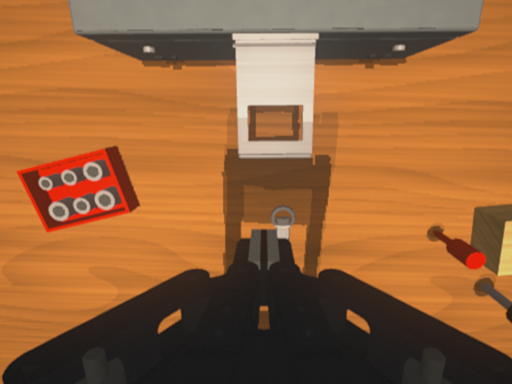

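The wrist view shows the hasp: hinge line at row ~36 (columns 235-318), tip at row ~157 (238-312), slot rows 105-141 and columns 248-302. The tray is at (80,190) and the wrench ring at (283,217).

Run:
```python
from h import *
np.set_printoptions(precision=1,suppress=True)
w=load('w2');t=load('t0');w1=load('w1')
for n,(u,v),z in [('edgeL',(75,31),118),('edgeR',(478,29),118),('hingeL',(235,37),113),('hingeR',(318,37),113),('tipL',(238,155),114),('tipR',(312,155),114)]:
    print(n,onz(w,u,v,z))
hsv=cv2.cvtColor(t['img'],cv2.COLOR_RGB2HSV);m=((hsv[...,1]<40)&(hsv[...,2]>185)).astype(np.uint8)
print('top-view hasp rows/cols'); 
for v in range(162,204,3): c=np.flatnonzero(m[v,205:250])+205; print(v,(c.min(),c.max(),len(c)) if len(c) else None)
# tip z via two views
for c,wc in(((t,217,199),(238,157)),((t,238.5,199),(312,157))): print('tip tri',tri(c,(w,*wc)))
# pin head top in w1
g=cv2.cvtColor(w1['img'],cv2.COLOR_RGB2HSV)[...,2]; z=np.zeros_like(g);z[100:140,215:262]=(g[100:140,215:262]<70)*255
c=max(cv2.findContours(z,0,2)[0],key=cv2.contourArea);x,y,ww,h=cv2.boundingRect(c);print('pin w1',x,y,ww,h,cv2.minEnclosingCircle(c))
(u,v),_=cv2.minEnclosingCircle(c); print(onz(w1,u,v,86),tri((w1,u,v),(t,338,239)))
```

```text
edgeL [614.3 182.3 118. ]
edgeR [ 624.3 -113.1  118. ]
hingeL [614.9  65.3 113. ]
hingeR [616.8   2.7 113. ]
tipL [525.9  62.5 114. ]
tipR [527.8   0.5 114. ]
top-view hasp rows/cols
162 None
165 (np.int64(230), np.int64(237), 8)
168 (np.int64(217), np.int64(229), 10)
171 (np.int64(216), np.int64(236), 21)
174 (np.int64(216), np.int64(236), 21)
177 (np.int64(216), np.int64(236), 21)
180 (np.int64(216), np.int64(236), 21)
183 (np.int64(216), np.int64(236), 5)
186 (np.int64(216), np.int64(236), 5)
189 (np.int64(216), np.int64(236), 5)
192 (np.int64(216), np.int64(236), 5)
195 (np.int64(216), np.int64(236), 21)
198 None
201 None
tip tri (array([523.4,  60. , 108.7]), [np.float64(2.93864226838279), np.float64(2.938642268382778)])
tip tri (array([524.8,  -1.8, 103.1]), [np.float64(0.41180121026089944), np.float64(0.41180121026085975)])
pin w1 243 113 6 13 ((244.5, 119.0), 6.18475866317749)
[ 423.4 -293.    86. ] (array([ 420.7, -291. ,   56.7]), [np.float64(1.9178653682841984), np.float64(1.9178653682843079)])
```

move_arm(rotation=[[0,0,0],[0,0,0],[0,0,0],[0,0,0],[0,0,0]], linear=[[20,1,20],[20,1,20],[20,1,22],[15,1,20],[0,0,0]], hand=[-1,-1,-1,-1,-1])

```text
t: 2.67
eef_pos: [565.9, 31.1, 295.2]
tcp_rot: [1.0, 0.012, -0.004, 0.0]
wrist_force: [-1.0, 0.5, -1.3]
width: -0.0
finger_force: 0.0
```

move_arm(rotation=[[0,0,0],[0,0,0],[0,0,0],[0,0,0],[0,0,0],[0,0,0]], linear=[[0,0,5],[0,0,5],[0,0,4],[0,0,4],[0,0,4],[0,0,0]], hand=[-1,-1,-1,-1,-1,-1])

```text
t: 3.17
eef_pos: [565.6, 33.3, 278.6]
tcp_rot: [1.0, 0.013, 0.0, -0.0]
wrist_force: [0.1, 0.5, -0.4]
width: 0.002
finger_force: 0.1
```

move_arm(rotation=[[0,0,0],[0,0,0],[0,0,0],[0,0,0]], linear=[[1,0,3],[1,0,3],[1,0,3],[0,0,0]], hand=[-1,-1,-1,-1])

```text
t: 3.5
eef_pos: [568.9, 33.4, 269.0]
tcp_rot: [1.0, 0.013, -0.0, -0.0]
wrist_force: [0.4, 0.2, -1.0]
width: -0.0
finger_force: 0.0
```

Run:
```python
from h import *
a=look('wrist','w3.png')['img'];b=look('scene','s3.png')['img'][150:320,230:430]
cv2.imwrite('pics/c3.png',cv2.cvtColor(np.vstack([a,cv2.resize(b,(512,216))*1])[:600],cv2.COLOR_RGB2BGR))
print(robot.sense()['wrist_force'])
```

```text
[-0.27793317 -0.41177785 -0.94417966]
```

View pics/c3.png

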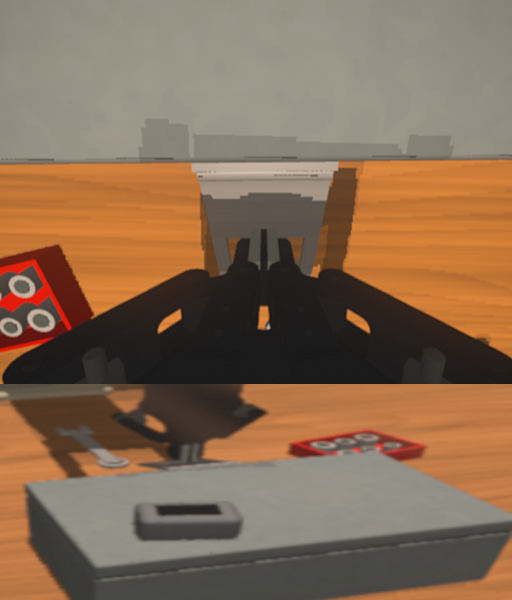

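The fingertips are near the slot's top edge at about (265,232), and the hasp tip is at row ~272, so it looks tilted down a little. I'll compute the angle from that view.

Run:
```python
from h import *
np.set_printoptions(precision=1,suppress=True)
w=load('w3')
print(onz(w,265,165,112),onz(w,265,178,112))
for hx in(611,614,617):
  for ph in(1.57,1.45,1.35,1.25,1.15,1.0,.8):
    f=lambda r,y:proj(w,[hx-r*np.sin(ph)-2*np.cos(ph),y,112-r*np.cos(ph)+2*np.sin(ph)])
    print(hx,ph,'hinge row',f(0,33)[1],'slot top',f(46,33)[1],f(46,55),f(46,11),'tip',f(86,63),f(86,3))
g=cv2.cvtColor(w['img'],cv2.COLOR_RGB2GRAY);print('col 212',g[175:300:3,208],'col 310',g[175:300:3,314])
```

```text
[615.7  35.  112. ] [609.7  34.8 112. ]
611 1.57 hinge row 176.3996308898845 slot top 267.36943790127697 [221.5 266.3] [310.6 268.4] tip [207.5 332.7] [320.  335.1]
611 1.45 hinge row 176.91351491285758 slot top 261.4886883209267 [223.  260.5] [308.9 262.5] tip [210.9 318.4] [316.6 320.8]
611 1.35 hinge row 177.3248485326456 slot top 256.07906361307874 [224.2 255.1] [307.6 257.1] tip [213.4 306.6] [314.2 308.9]
611 1.25 hinge row 177.7162756232762 slot top 250.2820847434958 [225.3 249.3] [306.5 251.3] tip [215.6 294.8] [312.1 297. ]
611 1.15 hinge row 178.0837832345153 slot top 244.15832607378286 [226.2 243.2] [305.6 245.1] tip [217.5 283.1] [310.4 285.2]
611 1.0 hinge row 178.58211095148565 slot top 234.47162744958447 [227.6 233.5] [304.4 235.4] tip [220.  265.7] [308.3 267.8]
611 0.8 hinge row 179.13072720747286 slot top 220.83711201612664 [229.  219.9] [303.2 221.8] tip [222.6 242.7] [306.5 244.8]
614 1.57 hinge row 169.82244408856124 slot top 261.94650236106577 [221.4 260.9] [311. 263.] tip [207.4 328. ] [320.5 330.5]
614 1.45 hinge row 170.34392884293305 slot top 256.22971742416
[... 1221 characters left out ...]
5022 slot top 234.20920846590212 [226.1 233.2] [306.3 235.2] tip [217.4 274.9] [311.1 277.1]
617 1.0 hinge row 165.4325815636547 slot top 224.7385054168542 [227.5 223.8] [305.1 225.7] tip [219.9 257.7] [309.  259.9]
617 0.8 hinge row 166.02231895345952 slot top 211.29697769591513 [228.9 210.3] [303.9 212.2] tip [222.5 235. ] [307.  237.1]
col 212 [166 148 130 146 149 152 150  85  91  86  87  87  89  88  86  85  80  74
  72  75  74  73  73  68  69  72  73  70  70  69  69  71  62  39  36  36
  34  35  33  34  34  37] col 310 [103 138 145 147 151 152 152 152 151  83  86  85  88  86  87  85  84  83
  82  84  83  84  84  84  83  83  84  85  86  86  90 141 133 136  68  32
  31  32  31  31  29  30]
```

Run:
```python
from h import *
a=load('w3')['img'][150:300,170:370]
cv2.imwrite('pics/c3b.png',cv2.cvtColor(cv2.resize(a,(800,600),interpolation=2),cv2.COLOR_RGB2BGR))
```

```text
(no output)
```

View pics/c3b.png

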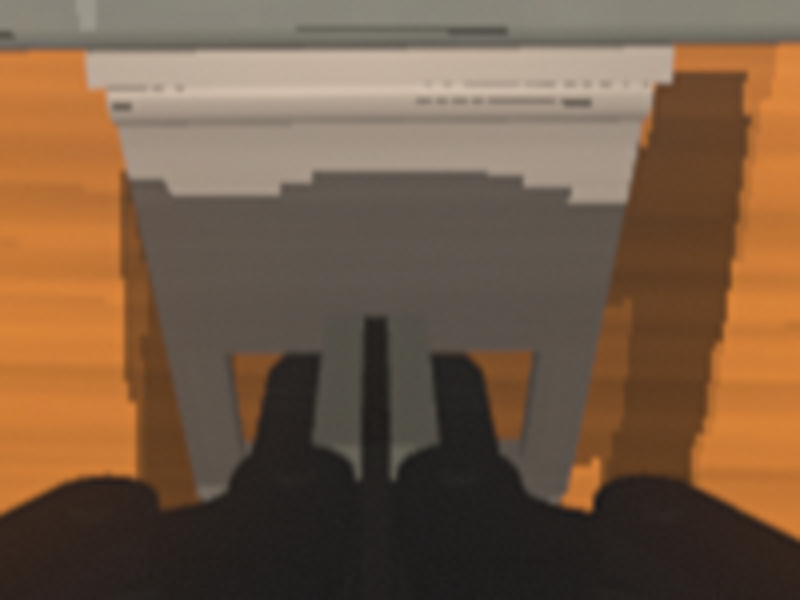

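Clear: the tip is at row ~273 and the slot's top edge at row 238, so the hasp is at ≈1.1 rad with the fingertips on its solid part. I'll continue along the arc.

move_arm(rotation=[[0,0,0],[0,0,0],[0,0,0],[0,0,0],[0,0,0],[0,0,0],[0,0,0],[0,0,0]], linear=[[1.5,0,3],[1.5,0,2.5],[2.5,0,3],[2.5,0,3],[2,0,3],[3,0,2.5],[3,0,2.5],[0,0,0]], hand=[-1,-1,-1,-1,-1,-1,-1,-1])

```text
t: 4.27
eef_pos: [585.2, 33.7, 249.5]
tcp_rot: [1.0, 0.013, -0.0, -0.0]
wrist_force: [0.0, 0.6, -0.4]
width: -0.0
finger_force: 0.0
```

move_arm(rotation=[[0,0,0],[0,0,0],[0,0,0],[0,0,0],[0,0,0]], linear=[[2,0,1],[2,0,1],[1.5,0,1],[1.5,0,0.5],[0,0,0]], hand=[-1,-1,-1,-1,-1])

```text
t: 4.68
eef_pos: [592.1, 34.0, 246.6]
tcp_rot: [1.0, 0.013, 0.0, 0.0]
wrist_force: [-0.9, 0.1, 0.6]
width: 0.003
finger_force: 0.2
```

move_arm(rotation=[[0,0,0],[0,0,0],[0,0,0],[0,0,0]], linear=[[1,0,0.5],[1,0,0.5],[1,0,0],[0,0,0]], hand=[-1,-1,-1,-1])

```text
t: 5.02
eef_pos: [595.0, 34.1, 245.6]
tcp_rot: [1.0, 0.013, -0.0, -0.0]
wrist_force: [-1.1, -0.3, 1.2]
width: -0.002
finger_force: 0.5
```

move_arm(rotation=[[0,0,0],[0,0,0],[0,0,0]], linear=[[1,0,0],[1,0,0],[0,0,0]], hand=[-1,-1,-1])

```text
t: 5.27
eef_pos: [596.7, 34.1, 245.4]
tcp_rot: [1.0, 0.013, -0.001, -0.0]
wrist_force: [-2.7, -0.2, 0.8]
width: 0.0
finger_force: 1.7
```

move_arm(rotation=[[0,0,0],[0,0,0],[0,0,0]], linear=[[0.7,0,0],[0.7,0,0],[0,0,0]], hand=[-1,-1,-1])

```text
t: 5.52
eef_pos: [597.8, 34.2, 245.2]
tcp_rot: [1.0, 0.013, -0.001, -0.0]
wrist_force: [-4.7, 0.6, 0.9]
width: -0.002
finger_force: 2.5
```

move_arm(rotation=[[0,0,0],[0,0,0],[0,0,0]], linear=[[0.6,0,0],[0.6,0,0],[0,0,0]], hand=[-1,-1,-1])

```text
t: 5.77
eef_pos: [599.9, 34.1, 245.8]
tcp_rot: [1.0, 0.013, 0.001, 0.0]
wrist_force: [0.5, 0.6, 1.3]
width: -0.004
finger_force: 0.0
```

move_arm(rotation=[[0,0,0],[0,0,0],[0,0,0]], linear=[[0.6,0,0],[0.6,0,0],[0,0,0]], hand=[-1,-1,-1])

```text
t: 6.02
eef_pos: [600.5, 34.2, 245.9]
tcp_rot: [1.0, 0.013, -0.001, 0.0]
wrist_force: [-6.2, -1.0, 3.4]
width: 0.001
finger_force: 3.1
```

move_arm(rotation=[[0,0,0],[0,0,0],[0,0,0]], linear=[[0.6,0,0],[0.6,0,0],[0,0,0]], hand=[-1,-1,-1])

```text
t: 6.27
eef_pos: [601.0, 34.2, 245.9]
tcp_rot: [1.0, 0.013, -0.002, 0.0]
wrist_force: [-13.8, -2.1, 8.8]
width: 0.001
finger_force: 6.7
```

The force peaked, dropped to zero at the snap and then rose to 14 N against the plate, so the hasp is home. Next I'll back off and look.

move_arm(rotation=[[0,0,0],[0,0,0],[0,0,0],[0,0,0],[0,0,0],[0,0,0],[0,0,0]], linear=[[-5,0,0],[-15,0,0],[-20,0,-10],[-10,0,-20],[-10,0,-30],[0,0,-30],[0,0,0]], hand=[-1,-1,-1,-1,-1,-1,-1])

```text
t: 6.85
eef_pos: [543.8, 32.6, 343.4]
tcp_rot: [1.0, 0.013, 0.006, 0.0]
wrist_force: [1.4, 0.1, 1.7]
width: -0.0
finger_force: 0.0
```

Run:
```python
from h import *
a=look('wrist','w4.png')
p,r=pose();print(p)
np.set_printoptions(precision=1,suppress=True)
q=proj(a,[584,34,63]);print('exp staple',q);u,v=q.astype(int)
u=max(u,100);v=max(v,75)
c=a['img'][v-75:v+75,u-100:u+100];print(u-100,v-75)
cv2.imwrite('pics/c4.png',cv2.cvtColor(cv2.resize(c,(800,600),interpolation=2),cv2.COLOR_RGB2BGR))
```

```text
[543.51241278  32.58485935 340.72567514]
exp staple [263.8 150.5]
163 75
```

View pics/c4.png

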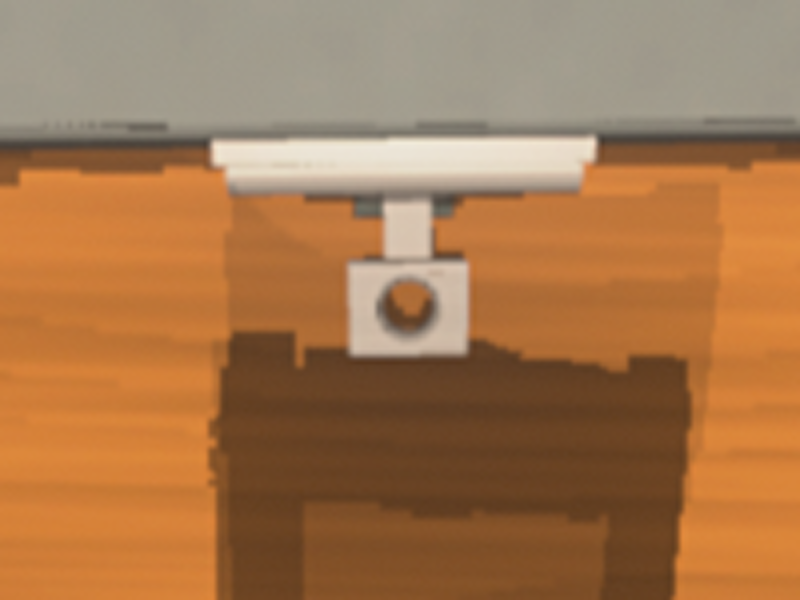

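The hasp hangs closed. The staple's lug stands through the slot with its eye at crop (408,307), which is image (265,152). A second view will give its height and position.

move_arm(rotation=[[0,0,0],[0,0,0],[0,0,0],[0,0,0]], linear=[[-10,20,-20],[-10,20,-20],[-10,20,-10],[0,0,0]], hand=[1,1,1,1])

```text
t: 7.23
eef_pos: [513.4, -30.7, 388.1]
tcp_rot: [1.0, 0.012, 0.002, 0.001]
wrist_force: [0.9, 0.0, 0.1]
width: 0.559
finger_force: 0.0
```

Run:
```python
from h import *
np.set_printoptions(precision=1,suppress=True)
def lug(d,z=63):
    q=proj(d,[584,34,z]);u,v=q.astype(int)
    hsv=cv2.cvtColor(d['img'],cv2.COLOR_RGB2HSV);m=((hsv[...,1]<60)&(hsv[...,2]>120)).astype(np.uint8)
    m=cv2.morphologyEx(m,cv2.MORPH_CLOSE,np.ones((15,15)));m=cv2.morphologyEx(m,cv2.MORPH_OPEN,np.ones((15,15)))
    k=np.zeros_like(m);k[v-22:v+24,u-35:u+35]=m[v-22:v+24,u-35:u+35]
    c=max(cv2.findContours(k,0,2)[0],key=lambda c:cv2.contourArea(c)*(cv2.pointPolygonTest(c,(float(u),float(v)),True)>-6))
    x,y,w,h=cv2.boundingRect(c);print(q,(x,y,w,h));return x+(w-1)/2,y+(h-1)/2
a=load('w4');b=look('wrist','w5.png')
pa=(265,151.9);pb=lug(b);print(lug(a))
print(tri((a,*pa),(b,*pb)),onz(a,*pa,63),onz(b,*pb,63))
goto([423,-285,350])
```

```text
[200.3 110.4] (189, 88, 30, 34)
[263.8 150.5] (251, 140, 29, 24)
(265.0, 151.5)
(array([586.7,  31. ,  71.2]), [np.float64(3.455469627305208), np.float64(3.455469627305128)]) [582.8  32.9  63. ] [589.7  30.6  63. ]
at [513.7 -29.6 386.7] rot [ 0. -0. -0.] lin [-97.5 252.9  36.7]
```

Run:
```python
from h import *
np.set_printoptions(precision=1,suppress=True)
a=load('w4');b=load('w5');w1=load('w1');t=load('t0')
print('eye',tri((a,265,151.9),(b,203.5,110.5)),onz(b,203.5,110.5,63))
for d,box in((w1,(222,105,256,140)),(t,(325,228,352,250))):
    x0,y0,x1,y1=box;g=d['img'].max(2)[y0:y1,x0:x1].astype(int)
    m=((g<95)).astype(np.uint8);n,l,s,c=cv2.connectedComponentsWithStats(m);i=1+np.argmax(s[1:,4]);print(s[i],c[i]+[x0,y0],onz(d,*(c[i]+[x0,y0]),86))
    print(g[(y1-y0)//2])
print(tri((w1,237,121),(t,338,239)),onz(w1,237,121,86))
```

```text
eye (array([583.1,  32.3,  58.2]), [np.float64(1.0315546057141969), np.float64(1.0315546057140852)]) [584.   30.8  63. ]
[  5   6  22  21 348] [237.3 121. ] [ 421.3 -286.    86. ]
[224 225 228 220 138  79  75  79  80  80  80  81  81  82  82  81  81  82
  82  81  82  81  81  81  77  66  67  96 157 223 228 225 225 225]
[ 8  7  9  8 52] [337.1 238.5] [ 421.6 -281.9   86. ]
[227 228 227 228 227 228 227 220  87  55  72  79  77  75  72  72  69 136
 224 228 228 227 228 227 227 227 227]
(array([ 420.7, -285.3,   82.4]), [np.float64(0.5016804224292527), np.float64(0.501680422429326)]) [ 421.3 -285.7   86. ]
```

move_arm(rotation=[[0,0,0],[0,0,0],[0,0,0],[0,0,0],[0,0,0],[0,0,0],[0,0,0],[0,0,0],[0,0,0],[0,0,0],[0,0,0]], linear=[[-10,25.3,8],[-10,25.3,8],[-10,25.3,8],[-10,25.3,8],[-10,25.3,8],[-10,25.3,8],[-10,25.3,8],[-10,25.3,8],[-10,25.3,8],[-9,25.7,8],[0,0,0]], hand=[1,1,1,1,1,1,1,1,1,1,1])

```text
t: 8.2
eef_pos: [419.8, -286.6, 302.5]
tcp_rot: [1.0, 0.012, -0.002, -0.001]
wrist_force: [0.7, 0.3, -0.1]
width: 1.0
finger_force: 0.0
```

Run:
```python
from h import *
np.set_printoptions(precision=1,suppress=True)
d=look('wrist','w6.png');t=load('t0')
q=proj(d,[421,-285.5,86]);u,v=q.astype(int);g=d['img'].max(2)
m=np.zeros(g.shape,np.uint8);y0=max(v-30,0);m[y0:v+30,u-30:u+30]=g[y0:v+30,u-30:u+30]<95
n,l,s,c=cv2.connectedComponentsWithStats(m);i=l[v,u];print(q,s[i],c[i],onz(d,*c[i],86))
print(tri((d,*c[i]),(load('w1'),237.3,121)))
p,_=pose();goto([421,-285.5,240])
cv2.imwrite('pics/c6.png',cv2.cvtColor(d['img'],cv2.COLOR_RGB2BGR))
```

```text
[263.6 213.3] [ 248  186   31   42 1018] [262.7 206.8] [ 425.8 -284.8   86. ]
(array([ 420.8, -284.8,   71.8]), [np.float64(0.07301607070159477), np.float64(0.07301607070156513)])
at [ 420.5 -285.1  303.2] rot [-0.  0. -0.] lin [ 0.5  0.4 63.2]
```

View pics/c6.png

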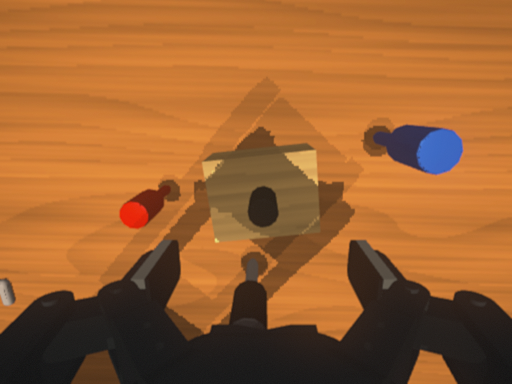

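The pin head is centred at about (263,213) under the open fingers, exactly where predicted. The big black look-alike at (250,300) is behind the fingers with about 25 mm clearance. I'll descend and grip.

move_arm(rotation=[[0,0,0],[0,0,0],[0,0,0],[0,0,0],[0,0,0],[0,0,0],[0,0,0]], linear=[[0.5,0.4,14],[0,0,14],[0,0,14],[0,0,12],[0,0,10],[0,0,10],[0,0,0]], hand=[1,1,1,1,1,1,1])

```text
t: 8.83
eef_pos: [421.4, -283.4, 229.2]
tcp_rot: [1.0, 0.014, -0.001, -0.001]
wrist_force: [0.3, 0.9, -0.6]
width: 1.0
finger_force: 0.0
```

move_arm(rotation=[[0,0,0],[0,0,0],[0,0,0],[0,0,0],[0,0,0],[0,0,0],[0,0,0],[0,0,0]], linear=[[0,0,0],[0,0,0],[0,0,0],[0,0,0],[0,0,0],[0,0,0],[0,0,0],[0,0,0]], hand=[-1,-1,-1,-1,-1,-1,-1,-1], newtons=50)

```text
t: 9.5
eef_pos: [422.1, -284.8, 232.5]
tcp_rot: [1.0, 0.013, 0.0, 0.0]
wrist_force: [-1.0, 0.6, 6.5]
width: 0.242
finger_force: 48.8
```

move_arm(rotation=[[0,0,0],[0,0,0],[0,0,0],[0,0,0],[0,0,0],[0,0,0],[0,0,0],[0,0,0]], linear=[[0,0,-6],[0,0,-8],[0,0,-12],[0,0,-15],[0,0,-15],[0,0,-15],[0,0,-15],[0,0,0]], hand=[-1,-1,-1,-1,-1,-1,-1,-1])

```text
t: 10.17
eef_pos: [422.8, -285.3, 322.3]
tcp_rot: [1.0, 0.013, 0.002, 0.002]
wrist_force: [-0.1, -0.1, 0.5]
width: 0.239
finger_force: 49.0
```

Run:
```python
from h import *
a=look('wrist','w7.png')['img'];b=look('scene','s7.png')['img'][80:270,60:260]
cv2.imwrite('pics/c7.png',cv2.cvtColor(np.hstack([a[150:340,160:360],b]),cv2.COLOR_RGB2BGR))
print(robot.sense()['wrist_force'])
goto([583.5,32.3,300])
```

```text
[-0.30731718 -0.35132986 -1.65613643]
at [ 422.1 -284.7  318.8] rot [ 0.0014 -0.0017 -0.0002] lin [ 169.9 -312.5   18.8]
```

View pics/c7.png

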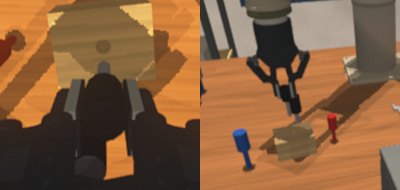

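The pin is in the grip with its shank hanging clear of the rack. In the wrist crop the tip is at about (103,66), which is image (263,216).

Run:
```python
from h import *
np.set_printoptions(precision=1,suppress=True)
d=load('w7')
for z in(90,94,98,136.5):print(z,proj(d,[422.1,-284.7,z]))
g=cv2.cvtColor(d['img'],cv2.COLOR_RGB2HSV)
for v in range(204,240,3):print(v,g[v,248:280,1])
```

```text
90 [262.6 210.7]
94 [262.6 212.5]
98 [262.6 214.3]
136.5 [262.7 236.7]
204 [139 139 139 139 138 138 138 140 138 138 139 140 138 137 139 139 140 140
 140 140 140 140 139 139 142 138 138 138 141 138 138 139]
207 [141 141 141 140 139 140 138 140 140 140 140 139 140 137 139 137 137 138
 138 138 139 139 137 140 139 138 138 137 138 137 139 138]
210 [138 140 140 140 135 138 137 136 138 136 140 139 138 135 126 119 122 133
 137 139 138 140 135 139 139 139 138 138 140 139 141 138]
213 [139 137 139 137 136 138 140 138 139 139 126  96  65  51  51  56  53  53
  51  64  96 123 138 140 139 137 137 141 139 139 137 137]
216 [138 137 140 140 139 137 140 140 137 122  76  49  54  53  56  56  55  52
  53  48  47  82 129 142 140 140 140 140 140 140 140 139]
219 [139 140 137 138 139 139 139 140 137 110  64  49  50  53  53  52  56  52
  53  54  50  67 111 138 140 138 137 139 139 139 140 139]
222 [142 143 141 140 141 138 140 141 132  95  58  54  56  58  54  54  56  58
  59  60  52  65 104 137 140 139 139 140 139 139 137 135]
225 [143 143 142 143 141 140 133 117 112 107 103 110 104 104 107 110  99  95
  91  97 103 100 108 116 120 128 133 135 138 139 136 139]
228 [143 139 136 132 108  97 109  93 110 110 107 104  99  99  95  91  99  97
  93 107  95  99 101  95  95  91  93  97 121 133 137 138]
231 [132 103 112 101 102  95  93 102  93  99 108 101 101  91  95 101  91 101
 103  87  99 109  95 103  99 103  95  89  87  85 107 134]
234 [109 107 110 102  89 107 101  93 101  99 104 108  97 100  95 106 103  93
  98 100 105  95  91 100  96  89 100 102  97 102  93  92]
237 [101 113  99  99  95  93  89 101  91  95  91 100 103  89  89  89 100  97
  93  93  81  89  97  96  81  97  93  81  81  96 103  96]
```

move_arm(rotation=[[0,0,0],[0,0,0],[0,0,0],[0,0,0],[0,0,0],[0,0,0],[0,0,0],[0,0,0],[0,0,0],[0,0,0],[0,0,0],[0,0,0]], linear=[[0,0,-25],[10,-30,0],[15,-32,0],[15,-32,0],[15,-32,0],[15,-32,0],[15,-32,0],[15,-32,0],[15,-32,0],[15,-32,0],[15,-26,0],[0,0,0]], hand=[-1,-1,-1,-1,-1,-1,-1,-1,-1,-1,-1,-1])

```text
t: 11.27
eef_pos: [559.3, 35.8, 341.2]
tcp_rot: [1.0, 0.015, -0.001, -0.001]
wrist_force: [0.9, -0.5, -0.7]
width: 0.237
finger_force: 49.3
```

Run:
```python
from h import *
goto([583.5,32.3,300]);print(robot.sense()['wrist_force'])
```

```text
at [559.3  35.8 341.2] rot [-0.0021  0.0011  0.0036] lin [24.1  4.1 41.2]
[ 0.85920183 -0.50085052 -0.68819888]
```

move_arm(rotation=[[0,0,0],[0,0,0],[0,0,0],[0,0,0],[0,0,0]], linear=[[2,2,14],[2,1,14],[0,0,10],[0,0,0],[0,0,0]], hand=[-1,-1,-1,-1,-1])

```text
t: 11.68
eef_pos: [561.8, 28.2, 303.2]
tcp_rot: [1.0, 0.013, -0.002, -0.0]
wrist_force: [-0.2, -0.3, 0.0]
width: 0.238
finger_force: 49.3
```

Run:
```python
from h import *
np.set_printoptions(precision=1,suppress=True)
d=look('wrist','w8.png');p,_=pose();print(p)
print('exp tip',proj(d,p-[0,0,224.5]),'exp eye',proj(d,[583.5,32.3,63]))
c=d['img'][110:260,165:365]
cv2.imwrite('pics/c8.png',cv2.cvtColor(cv2.resize(c,(800,600),interpolation=2),cv2.COLOR_RGB2BGR))
```

```text
[562.3  28.2 304.4]
exp tip [264.8 211. ] exp eye [260.  176.8]
```

View pics/c8.png

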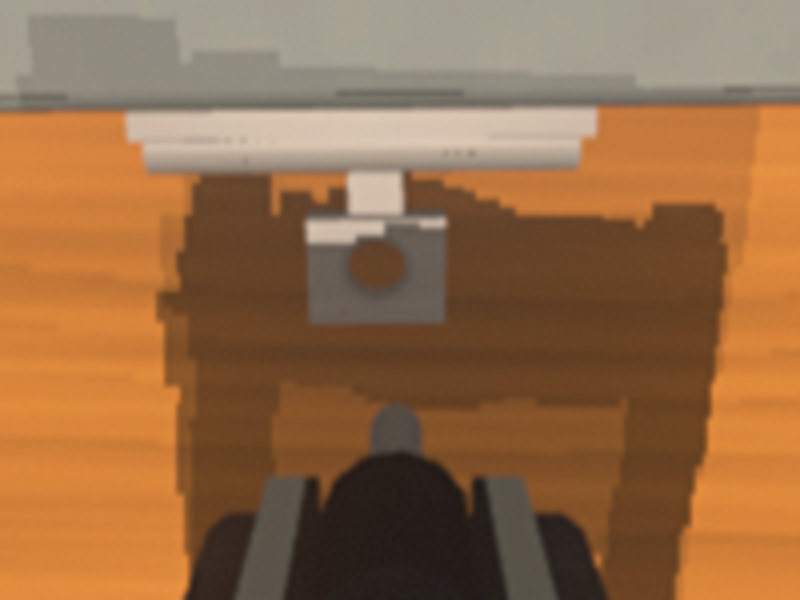

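Both are visible: the eye is at crop (377,267), image (259,177), and the pin's tip is at crop (397,403), image (264,211). The pin seems to sit about 1.7 mm behind the tool axis in x, so I'll allow for that.

Run:
```python
from h import *
goto([585,32.6,295])
```

```text
at [562.3  28.2 304.4] rot [-0.0001  0.0011 -0.0005] lin [22.8 -3.8  9.4]
```

move_arm(rotation=[[0,0,0],[0,0,0],[0,0,0],[0,0,0],[0,0,0]], linear=[[9,-1.8,0],[9,-1,2],[4.8,-1,3],[0,0,4],[0,0,0]], hand=[-1,-1,-1,-1,-1])

```text
t: 12.15
eef_pos: [585.0, 32.7, 295.0]
tcp_rot: [1.0, 0.013, -0.001, -0.0]
wrist_force: [-0.1, 0.2, -1.7]
width: 0.238
finger_force: 49.3
```

move_arm(rotation=[[0,0,0],[0,0,0],[0,0,0],[0,0,0],[0,0,0]], linear=[[0,0,2],[0,0,2],[0,0,2],[0,0,2],[0,0,0]], hand=[-1,-1,-1,-1,-1])

```text
t: 12.57
eef_pos: [584.9, 32.8, 287.1]
tcp_rot: [1.0, 0.013, -0.0, -0.0]
wrist_force: [1.0, -0.2, -0.8]
width: 0.235
finger_force: 49.3
```

move_arm(rotation=[[0,0,0],[0,0,0],[0,0,0],[0,0,0]], linear=[[0,0,1.5],[0,0,1.5],[0,0,1.5],[0,0,0]], hand=[-1,-1,-1,-1])

```text
t: 12.9
eef_pos: [585.1, 32.8, 282.8]
tcp_rot: [1.0, 0.013, -0.0, 0.0]
wrist_force: [0.2, 0.7, -1.0]
width: 0.242
finger_force: 49.3
```

move_arm(rotation=[[0,0,0],[0,0,0],[0,0,0],[0,0,0]], linear=[[0,0,1.5],[0,0,1.5],[0,0,1.5],[0,0,0]], hand=[-1,-1,-1,-1])

```text
t: 13.23
eef_pos: [585.1, 32.8, 278.2]
tcp_rot: [1.0, 0.013, -0.0, -0.0]
wrist_force: [0.1, 0.3, -0.6]
width: 0.241
finger_force: 49.3
```

move_arm(rotation=[[0,0,0],[0,0,0],[0,0,0],[0,0,0],[0,0,0]], linear=[[0,0,2.5],[0,0,2.5],[0,0,2.5],[0,0,2.5],[0,0,0]], hand=[-1,-1,-1,-1,-1])

```text
t: 13.65
eef_pos: [584.9, 32.8, 267.8]
tcp_rot: [1.0, 0.013, -0.001, -0.0]
wrist_force: [-0.5, 0.2, -1.2]
width: 0.238
finger_force: 49.3
```

move_arm(rotation=[[0,0,0],[0,0,0],[0,0,0],[0,0,0],[0,0,0]], linear=[[0,0,3],[0,0,3],[0,0,3],[0,0,3],[0,0,0]], hand=[-1,-1,-1,-1,-1])

```text
t: 14.07
eef_pos: [584.9, 32.8, 255.7]
tcp_rot: [1.0, 0.013, -0.001, -0.0]
wrist_force: [-0.8, 0.8, -0.5]
width: 0.242
finger_force: 49.3
```

Run:
```python
from h import *
look('wrist','w9.png');p,_=pose();print(p)
cv2.imwrite('pics/c9.png',cv2.cvtColor(cv2.resize(load('w9')['img'][100:250,165:365],(800,600),interpolation=2),cv2.COLOR_RGB2BGR))
```

```text
[584.97995261  32.77735058 256.0612944 ]
```

move_arm(rotation=[[0,0,0],[0,0,0],[0,0,0],[0,0,0],[0,0,0]], linear=[[0,0,2],[0,0,2],[0,0,2],[0,0,2],[0,0,0]], hand=[-1,-1,-1,-1,-1])

```text
t: 14.53
eef_pos: [585.0, 32.8, 248.1]
tcp_rot: [1.0, 0.013, -0.0, -0.0]
wrist_force: [0.5, -0.4, -0.8]
width: 0.237
finger_force: 49.3
```

move_arm(rotation=[[0,0,0],[0,0,0],[0,0,0],[0,0,0]], linear=[[0,0,0.7],[0,0,0.7],[0,0,0.7],[0,0,0]], hand=[-1,-1,-1,-1])

```text
t: 14.87
eef_pos: [585.2, 32.8, 246.5]
tcp_rot: [1.0, 0.013, -0.0, -0.0]
wrist_force: [-0.0, -0.4, -1.4]
width: 0.24
finger_force: 49.3
```

move_arm(rotation=[[0,0,0],[0,0,0],[0,0,0]], linear=[[0,0,0.6],[0,0,0.6],[0,0,0]], hand=[-1,-1,-1])

```text
t: 15.12
eef_pos: [585.3, 32.8, 245.5]
tcp_rot: [1.0, 0.013, 0.0, -0.0]
wrist_force: [0.4, -0.1, -0.3]
width: 0.241
finger_force: 49.5
```

move_arm(rotation=[[0,0,0],[0,0,0],[0,0,0]], linear=[[0,0,0.6],[0,0,0.6],[0,0,0]], hand=[-1,-1,-1])

```text
t: 15.37
eef_pos: [585.5, 32.8, 245.5]
tcp_rot: [1.0, 0.013, 0.0, 0.0]
wrist_force: [-4.4, 0.6, 8.8]
width: 0.238
finger_force: 50.3
```

move_arm(rotation=[[0,0,0],[0,0,0],[0,0,0]], linear=[[0,0,0.6],[0,0,0.6],[0,0,0]], hand=[-1,-1,-1])

```text
t: 15.62
eef_pos: [585.6, 32.8, 245.3]
tcp_rot: [1.0, 0.013, 0.0, 0.0]
wrist_force: [-8.3, -0.4, 17.7]
width: 0.236
finger_force: 51.1
```

Contact came exactly at the predicted height, so the head is seated. I'll relieve the load and release.

move_arm(rotation=[[0,0,0],[0,0,0],[0,0,0],[0,0,0],[0,0,0],[0,0,0],[0,0,0],[0,0,0]], linear=[[-0.4,0,-1.6],[0,0,0],[0,0,0],[0,0,0],[0,0,0],[0,0,0],[0,0,0],[0,0,0]], hand=[-1,-1,0.3,0.3,0.3,0.3,0.3,0.3])

```text
t: 16.28
eef_pos: [584.8, 32.7, 244.4]
tcp_rot: [1.0, 0.013, -0.0, -0.0]
wrist_force: [-0.6, 0.4, -0.1]
width: 0.649
finger_force: 0.0
```

move_arm(rotation=[[0,0,0],[0,0,0],[0,0,0],[0,0,0],[0,0,0],[0,0,0],[0,0,0],[0,0,0],[0,0,0]], linear=[[0,0,-5],[0,0,-10],[0,0,-15],[0,0,-20],[0,0,-20],[-20,0,-20],[-20,0,0],[0,0,0],[0,0,0]], hand=[0.3,0.3,0.3,0.3,0.3,0.3,0.3,0.3,0.3])

```text
t: 17.03
eef_pos: [544.6, 31.7, 335.9]
tcp_rot: [1.0, 0.013, 0.001, 0.0]
wrist_force: [-0.0, -0.3, 0.4]
width: 0.648
finger_force: 0.0
```

Run:
```python
from h import *
np.set_printoptions(precision=1,suppress=True)
d=look('wrist','w10.png');p,_=pose();print(p,robot.sense()['wrist_force'])
q=proj(d,[583.4,33,99]);u,v=q.astype(int);print('exp head top',q,'exp shoulder',proj(d,[583.4,33,63]))
g=d['img'].max(2);m=np.zeros(g.shape,np.uint8);m[v-35:v+35,u-35:u+35]=g[v-35:v+35,u-35:u+35]<70
n,l,s,c=cv2.connectedComponentsWithStats(m);print(s,c)
for r in range(v-40,v+30,5):print(r,g[r,u-32:u+33:3])
```

```text
[545.   31.7 335.4] [ 0.6 -0.5  0.5]
exp head top [264.3 156.5] exp shoulder [264.1 150.1]
[[     0      0    512    384 196198]
 [   250    138     28     32    410]] [[255.5 191.6]
 [264.4 156.4]]
116 [225 225 224 223 223 224 223 222 222 222 221 221 220 219 218 218 216 216
 217 215 216 215]
121 [153 153 130 126 126 124 118 120 119 126 123 121 115 110 105 114 119 120
 118 117 116 169]
126 [189 188 190 190 189 190 137 104 103 219 216 216 219 107 113 191 191 192
 192 191 191 192]
131 [179 193 194 194 195 195 195 196 196 215 214 215 216 187 197 198 198 198
 198 198 199 198]
136 [176 173 174 175 186 185 188 165 161 214 192 185 216 117 115 123 188 187
 187 187 186 187]
141 [170 171 169 170 169 171 216 187  66  55  61  63  56  55 205 211 194 193
 194 195 194 195]
146 [173 173 173 171 172 170 211  56  77  78  77  77  75  76  56 134 176 171
 171 172 173 172]
151 [165 164 166 166 166 168 121  72  74  74  74  73  73  70  71 109 174 172
 173 174 174 174]
156 [102 115 173 176 176 178  72  70  70  70  70  70  69  68  67  67 121 156
 179 181 180 180]
161 [ 97  96  96  95  96  95 126  64  66  67  67  66  64  65  62 173 107  98
  99  96 145 151]
166 [101  99 100  99  98  98  97  93  59  62  63  63  62  60  91  95  94  94
  94  94  94  94]
171 [106 106 106 105 104 103 103 103 103 103 100 102 102 101 100 100 101 101
 101 101 102 101]
176 [96 96 96 96 95 94 93 93 93 93 93 93 93 93 90 92 93 92 93 92 93 94]
181 [107 108 107 107 106 106 105 105 105 104 105 104 105 104 105 104 104 105
 105 105 105 105]
```

The head is at (264.4,156.4) and the predicted seated position was (264.3,156.5). The arm is clear, so I'm handing in.

```bash
python3 -c "
from rig import robot
print(robot.close_job())"
```

```text
the job is handed in; nothing more can be done
None
```

I snapped the hasp home, put the pin down through the staple's eye until its head sat on the staple, let go, backed the arm clear and handed the job in after about 17 s; the hand-in returned no verdict.

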